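# Seat a tube block on a dry-bath heater's locating pin and hold it down

## Task

Pick up the aluminium tube block by the lifting bar on its top, carry it to the heater, square with it, and without letting go lay it lightly on the tip of the locating pin with the hole in its underside about a centimetre to one side of the pin, then slide it sideways until the hole drops over the hidden pin. Press the block down until the sprung plate under it reaches its stop, and finish while still holding it pressed down there. Leave the other things on the bench where they are.

Things in the scene. Friction and masses are not known exactly. Their poses are not given: they have to be found in the camera images.
- block: Tube block: aluminium, 56 (x) x 76 (y) x 36 mm, six dark wells on top, the only block with a lifting bar; 0.26 to 0.40 kg. Origin: centre of the underside, which is also the centre of the mouth of the blind round hole for the pin: 14.4 mm diameter, 20 mm deep, 1.5 mm chamfer. z up; it starts upright on the bench. A half turn about z makes no difference.
- bar_top (a point): Top centre of the block's lifting bar, 72 mm above the block's underside. The bar is bare steel, upright in the middle of the block's top: 16 mm thick (along the block's x), 40 mm long (y), 36 mm tall, from 36 to 72 mm above the underside. Axes as the block's.
- heater: Dry-bath heater fixed to the bench: white box 110 (x) x 140 (y) mm, top 55 mm above the bench, front panel on its -x side. Origin: centre of its underside, z up. In the middle of its top is a dark sprung plate, 50 (x) x 70 (y) mm, smaller than the block, 69 mm above the bench at rest. The block belongs with its long sides (y) along the heater's y, either way round.
- pin_root (a point): Centre of the sprung plate's upper face, at the root of the locating pin; moves with the plate. The pin is steel, upright, fixed to the plate, 12 mm diameter, 14 mm high with a 2 mm chamfered tip, which is 83 mm above the bench at rest. Axes as the heater's.
- plate (a joint): How far the sprung plate is pressed down, in m: 0 at rest, 0.008 at its stop (the block then clears the heater's box by 6 mm). It starts to move at about 6 N and reaches the stop at 14 N, the block's weight (about 3 N) included; it springs back up when released.
- tube_rack: Bystander: wire rack with eight blue-capped tubes, 100 x 44 mm, 87 mm high, loose. Origin: centre of the underside.
- vial: Bystander: small glass jar with blue cap, 28 mm diameter, 55 mm high, loose. Origin: centre of the underside.
- tip_box: Bystander: yellow box with clear lid, 87 x 122 mm, 54 mm high, loose. Origin: centre of the underside.
- sample_jar: Bystander: clear jar with blue cap, 60 mm diameter, 90 mm high, loose. Origin: centre of the underside.
- wash_bottle: Bystander: white wash bottle, 68 mm diameter, about 180 mm high with its bent spout, loose. Origin: centre of the underside.
- spare_block: Bystander: smaller aluminium block without a lifting bar, 50 x 50 x 30 mm, loose. Origin: centre of the underside.
- dish: Bystander: flat clear dish, 90 mm diameter, 30 mm high, loose. Origin: centre of the underside.
Mind the look-alikes: they are no part of the job. Leave any turquoise look-alike of the block alone. What is shaped like the heater but green is not meant.

How it is judged:
By the outcome, as a careful person would: the job done as asked, in the order asked, and still so for the second after the job is handed in, while the arm keeps its last pose, push and grip.
It also fails if it takes over 43 s, if anything falls off the work surface, if the arm or the gripper's body presses on something with over 40 N, if the wrist force passes 120 N, or if a joint passes its speed limit or range.

## Robot

A 6-joint arm with a two-finger parallel gripper is mounted at the origin on the work surface. World frame = base frame: x ahead of the robot, y to its left, z up, the work surface at z = 0. Lengths are in m, angles in rad, forces in N, time in s.
With the tool pointing down it reaches from about 0.3 to 0.775 m from the base axis. Payload 14.6 kg.
Tool frame: the origin (TCP) lies at the very end of the fingers, on their centre line; the grasp point (between the pads) lies 19 mm behind it (ctrl.grasp_offset is the distance from the TCP to the grasp point, in m); z points along the fingers, y is the line along which they close (so a half turn about z gives the same grasp; the last joint's range is limited). The gripper opens to 94 mm and grips with 3 to 60 N. Pads are 16 mm wide; open, the fingers measure 119 mm over their backs; the gripper's body (75 mm by 177 mm) begins 78 mm behind the grasp point.
Start: joints at [1.183, 0.3, 1.521, -0, 1.321, -0.067], TCP at [0.173, 0.522, 0.205] pointing down, gripper open.
Joint ranges: [-3.03, 3.03], [-0.79, 2.21], [0.23, 2.52], [-1.04, 4.18], [0, 3.07], [-2.55, 2.55]. Speed limits (rad/s): [2.22, 2.22, 2.57, 3.14, 3.14, 3.14].

## Interface

Orientations are given as [roll, pitch, yaw] about the fixed x, y, z axes, in that order (R = Rz(yaw) Ry(pitch) Rx(roll)).
In Python, from station import ctrl gives the robot as it stands.
- The arm moves only by the tool step_arm, never from a script. Its argument "plan" is a list that holds one entry, the list of rows, each a list of 6 numbers: the shift along the tool's x, y, z in units of 30 mm (1.0 is 30 mm), then the turn, a rotation vector about the tool's x, y, z in units of 6 degrees (1.0 is 6 degrees). In form: [[[dx, dy, dz, wx, wy, wz], ...]]. A call has 1 to 8 rows; each row is the pose to reach, as a shift and turn from the pose commanded when the call began, along the tool's axes at that moment; what a row does not reach only later rows make up. A row lasts 1/12 s, in which the tool goes at most 41.7 mm and 7.16 degrees, less where a joint would pass 70% of its speed; a pose out of reach is approached as far as the arm can. A call with a gripper value outside its range is refused whole. "grip" is the opening, from 0 (shut) to 1 (fully open), set as the call begins (left out, the last holds). The fingers move at their own pace and stop on an object; "squeeze" is the grip in N (left out, the last holds). Time passes only in rows, so rows that repeat a pose let the fingers close. It gives the time, the measured TCP pose, the force, the opening and the grip force at its end, in the units of the state.
- ctrl.get_obs(): the state, without advancing time (a new reading comes with each control period).
- ctrl.camera(name): name is "scene" or "top" or "wrist"; returns the picture (384x512x3 uint8, red, green, blue); there is no depth.
- ctrl.camera_model(name): a dict with "intrinsics" (3x3 intrinsics, pixels), "k1" (the pictures are not rectified: a ray, as slopes to the right and down, at radius r is drawn at 1 + k1 r^2 times it, then the intrinsics apply), "R" (3x3) and "t" (3): a world point X has camera coordinates R X + t; the wrist camera has in their place "tool_from_camera" (4x4, takes a point from camera to tool coordinates, whose origin is the TCP and whose axes are the flange's). Camera axes: x right, y down, z forward; pixel columns grow to the right and rows downward; lengths in m; the calibration is good to about 2 mm. A picture is of the moment at which its call begins: read the wrist's pose just before it. camera_model takes no time and is no camera call.
- ctrl.hand_in(): hands the job in; it is judged then, once.
Trained networks look in the newest picture that a camera, given by its name, has taken for a name from the list of things; names that differ only in an ending like _2 or _b are one class to them, and where a whole thing is asked for, a point or a joint stands for the part that bears it (a point fixed in the world has none). Each returns a list of dicts, best first, with "confidence" (0 to 1); they miss things now and then, are a little off and sometimes report something else, mostly with a low value. They report only what shows in the picture. A call takes as long as a camera call. They do not tell look-alikes from the thing itself.
- ctrl.masks_of(query, camera): "pixels" (384x512 bool, what is visible of it) and "at" ([column, row] in pixels, amid what is visible of it).
- ctrl.place_of(query, camera): "at" ([column, row] in pixels: a listed point, or the origin of a listed thing).
The state is a dict: "time_s": time; "qpos": joint angles; "joint_vel": joint speeds; "tau": joint torques, N m; "ee_pos": TCP position; "eef_rot": TCP orientation; "force": force on the tool from outside, world axes, zero at the start; "moment": the same for the moment, N m; "grip_width": finger opening in m; "grip_force": force on a finger pad.
Only numpy, scipy, OpenCV 4.12 (cv2) and the standard library are available. Lean on these libraries where they do the work, as an engineer would, in place of code of your own. Each camera call takes 0.05 s, during which the arm holds its last target. There are 200 camera calls.

## Working session

There is one attempt and no reset: what is moved stays moved. The work goes in short steps, Python scripts to look and compute and a tool call to move; the robot and the scene stay as the last step left them, time stands still between calls to the robot, and variables do not carry over. Pictures are saved under pics/ and viewed, at most 10 in all, crops included, and the job is handed in when it is done.

Besides the shell and the picture viewer there is one more tool, called after ">>>" by a JSON object that holds its "fn" and its "kwargs". step_arm: Moves the arm, as the interface text tells. Its arguments: {"type":"object","properties":{"plan":{"type":"array","items":{"type":"array","items":{"type":"array","items":{"type":"number"}}}},"grip":{"type":"number"},"squeeze":{"type":"number"}},"required":["plan"]}

```bash
mkdir -p pics; cat > h.py <<'E'
import numpy as np, cv2
from scipy.spatial.transform import Rotation as Ro
from station import ctrl
def pix2ray(name,uv,obs=None):
    m=ctrl.camera_model(name);K=np.array(m["intrinsics"]);k1=m["k1"]
    uv=np.atleast_2d(np.array(uv,float))
    d=np.c_[(uv[:,0]-K[0,2])/K[0,0],(uv[:,1]-K[1,2])/K[1,1]]
    u=d.copy()
    for _ in range(30): u=d/(1+k1*(u**2).sum(1,keepdims=True))
    r=np.c_[u,np.ones(len(u))]
    if "R" in m:
        R=np.array(m["R"]);t=np.array(m["t"]);return -R.T@t,r@R
    T=np.array(m["tool_from_camera"]);Rw=Ro.from_euler('xyz',obs["eef_rot"]).as_matrix()
    return np.array(obs["ee_pos"])+Rw@T[:3,3],r@(Rw@T[:3,:3]).T
def onz(name,uv,z,obs=None):
    o,r=pix2ray(name,uv,obs);return o+r*((z-o[2])/r[:,2])[:,None]
def proj(name,X,obs=None):
    m=ctrl.camera_model(name);K=np.array(m["intrinsics"]);X=np.atleast_2d(X)
    if "R" in m: c=X@np.array(m["R"]).T+np.array(m["t"])
    else:
        T=np.array(m["tool_from_camera"]);Rw=Ro.from_euler('xyz',obs["eef_rot"]).as_matrix()
        c=((X-np.array(obs["ee_pos"]))@Rw-T[:3,3])@T[:3,:3]
    u=c[:,:2]/c[:,2:];u=u*(1+m["k1"]*(u**2).sum(1,keepdims=True))
    return u@K[:2,:2].T+K[:2,2]
E
python3 - <<'E'
from h import *
o=ctrl.get_obs();print(o)
for n in("scene","top"):
    im=ctrl.camera(n);cv2.imwrite(f"pics/{n}0.png",im[:,:,::-1])
    for q in("block","bar_top","heater","pin_root"):
        print(n,q,[(np.round(d["at"],1).tolist(),round(d["confidence"],2)) for d in ctrl.place_of(q,n)])
a=cv2.imread("pics/scene0.png");b=cv2.imread("pics/top0.png")
cv2.imwrite("pics/both.png",cv2.resize(np.vstack([a,b]),(400*1,600)))
E
```

```text
{'time_s': 0.0, 'qpos': array([ 1.18341943e+00,  3.00468736e-01,  1.52158084e+00,  4.15957194e-06,
        1.32072087e+00, -6.66049878e-02]), 'joint_vel': array([-0.00083436, -0.00092882, -0.00126602, -0.00094785,  0.0001036 ,
       -0.00066397]), 'tau': array([ 8.45510949e-04, -5.31803906e+01, -3.52753866e+01,  7.08937598e-02,
        2.42470315e-02, -5.97136454e-05]), 'ee_pos': array([0.17331721, 0.52169509, 0.20488774]), 'eef_rot': array([-3.14041775e+00, -8.24084837e-05,  2.82081967e+00]), 'force': array([ 0.57948602,  0.10539284, -1.33186693]), 'moment': array([ 0.03543366,  0.00977426, -0.07070041]), 'grip_force': 0.0, 'grip_width': 0.09388302802559033}
scene block [([327.4, 172.0], 0.86), ([317.6, 194.8], 0.6), ([331.9, 224.5], 0.57)]
scene bar_top [([327.9, 152.8], 0.9), ([319.6, 175.0], 0.81), ([335.0, 203.0], 0.77)]
scene heater [([203.6, 163.2], 0.98), ([195.6, 203.3], 0.73), ([138.9, 169.7], 0.51)]
scene pin_root [([192.7, 182.4], 0.89), ([201.8, 143.5], 0.76)]
top block [([184.4, 163.9], 0.85), ([185.1, 256.1], 0.74), ([196.4, 210.3], 0.63)]
top bar_top [([182.8, 253.4], 0.88), ([188.6, 203.1], 0.6), ([182.0, 162.9], 0.56)]
top heater [([323.2, 252.2], 0.9), ([314.1, 186.0], 0.89)]
top pin_root [([314.4, 184.5], 0.94), ([327.7, 254.5], 0.94)]
```

View pics/top0.png

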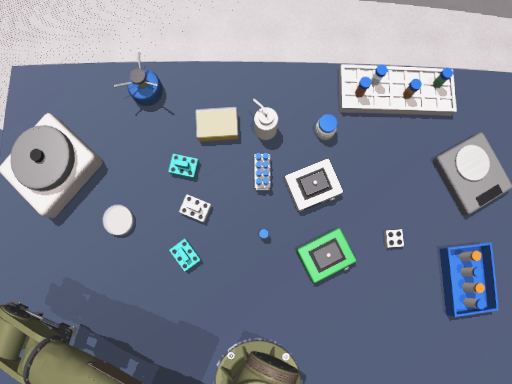

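View pics/scene0.png

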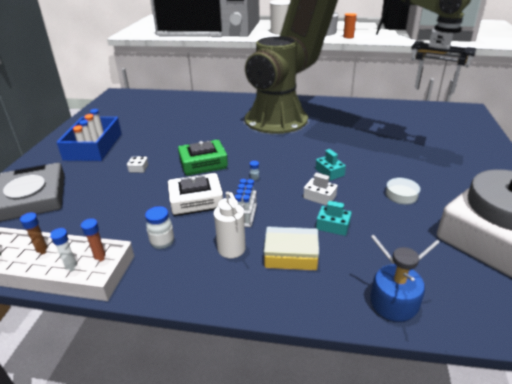

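Top picture: there are three barred blocks, turquoise at (184,166), turquoise at (185,256) and bare aluminium at (196,208). The aluminium one fits. Of the two heaters, the white one at (314,186) is the one meant; the one at (327,256) is green. In the scene picture the block is at (320,188) and the heater at (195,193). I'll confirm in a crop and measure.

```bash
python3 - <<'E'
from h import *
for n in("top","scene"):ctrl.camera(n)
b=cv2.imread("pics/top0.png")[140:290,150:370]
cv2.imwrite("pics/crop.png",cv2.resize(b,None,fx=3.6,fy=3.6,interpolation=cv2.INTER_CUBIC))
for q,c,z in(("block",(196,208),.036),("heater",(314,186),.055)):
    for d in ctrl.masks_of(q,"top"):
        if np.hypot(*(np.array(d["at"])-c))<15:
            ys,xs=np.nonzero(d["pixels"]);P=onz("top",np.c_[xs,ys],z)[:,:2]
            r=cv2.minAreaRect((P*1000).astype(np.float32));print(q,d["confidence"],d["at"],r,len(xs))
print("bar top",onz("top",[[188.6,203.1]],.072),onz("scene",[[319.6,175]],.072))
print("block o",onz("top",[[196.4,210.3]],0),onz("scene",[[317.6,194.8]],0))
print("pin root",onz("top",[[314.4,184.5]],.069),onz("scene",[[192.7,182.4]],.069))
print("heater",onz("top",[[314.1,186]],0),onz("scene",[[195.6,203.3]],0))
print(ctrl.camera_model("wrist"))
E
```

```text
block 0.67 [194.1, 208.4] ((503.5391540527344, 190.74151611328125), (79.30096435546875, 54.9064826965332), 69.82405853271484) 492
heater 0.59 [312.5, 184.7] ((575.0084838867188, -151.24734497070312), (120.4609375, 145.35423278808594), 22.474044799804688) 1930
bar top [[0.51332186 0.2046681  0.072     ]] [[0.49929016 0.18699436 0.072     ]]
block o [[0.50095138 0.19128871 0.        ]] [[ 4.92382314e-01  1.85629843e-01 -1.11022302e-16]]
pin root [[ 0.57273111 -0.15226855  0.069     ]] [[ 0.57850584 -0.15408442  0.069     ]]
heater [[ 0.57955388 -0.15879081  0.        ]] [[ 0.58118511 -0.15266857  0.        ]]
{'intrinsics': array([[299.19983619,   0.        , 251.27202724],
       [  0.        , 299.19983619, 192.33877718],
       [  0.        ,   0.        ,   1.        ]]), 'k1': -0.06955837438568185, 'tool_from_camera': array([[-3.76985661e-04, -9.59238551e-01, -2.82597348e-01,
         8.34030218e-02],
       [ 9.99999925e-01, -3.35910949e-04, -1.93798354e-04,
         3.78124935e-04],
       [ 9.09713093e-05, -2.82597399e-01,  9.59238605e-01,
        -1.79207182e-01],
       [ 0.00000000e+00,  0.00000000e+00,  0.00000000e+00,
         1.00000000e+00]])}
```

View pics/crop.png

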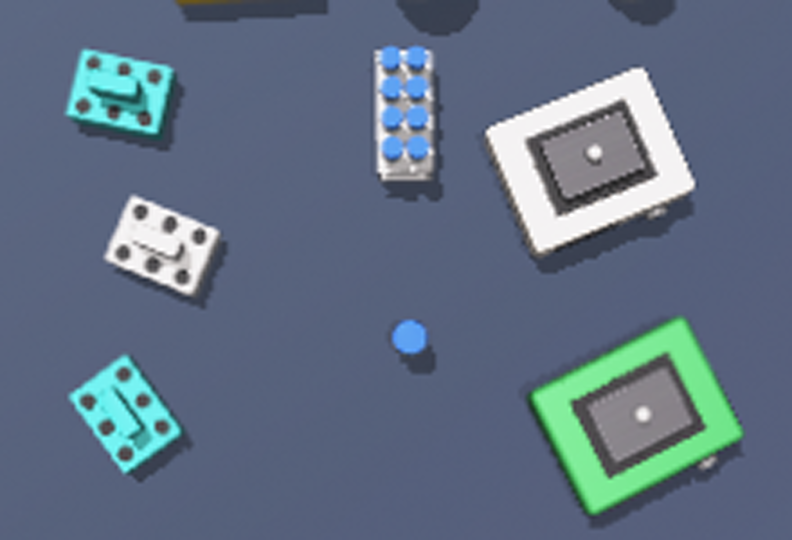

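The crop confirms the bare aluminium block with the bar at crop (160,245) and the white heater with its pin at crop (594,153). Next I'll work out the move to a hover over the block.

```bash
cat >> h.py <<'E'
def delta(pos,yawdeg,obs=None):
    o=obs or ctrl.get_obs();R=Ro.from_euler('xyz',o["eef_rot"])
    d=R.inv().apply(np.array(pos)-o["ee_pos"])/.03
    w=(R.inv()*Ro.from_euler('xyz',[np.pi,0,np.radians(yawdeg)])).as_rotvec(degrees=True)/6
    print("delta",np.round(d,3),np.round(w,3))
E
python3 -c "
from h import *
delta([.502,.19,.18],69.8)"
```

```text
delta [-13.883  -7.046   0.849] [ 0.0000e+00 -1.0000e-03  1.5303e+01]
```

>>> {"fn": "step_arm", "kwargs": {"plan": [[[-1.4,-0.7,0,0,0,1.1],[-2.6,-1.3,0,0,0,2.2],[-3.8,-1.9,0,0,0,3.3],[-5.0,-2.5,0,0,0,4.4],[-6.2,-3.1,0.1,0,0,5.5],[-7.4,-3.7,0.2,0,0,6.6],[-8.6,-4.3,0.3,0,0,7.7],[-9.8,-5,0.4,0,0,8.8]]], "grip": 1.0}}

```text
time_s: 1.37
ee_pos: [0.4063, 0.2855, 0.1936]
eef_rot: [3.141, -0.0, 1.894]
force: [0.7, 1.0, -0.7]
grip_width: 0.0939
grip_force: 0.0
```

```bash
python3 -c "
from h import *
delta([.502,.19,.18],69.8)"
```

```text
delta [-4.031  2.016  0.453] [ 5.000e-03 -4.000e-03  6.451e+00]
```

>>> {"fn": "step_arm", "kwargs": {"plan": [[[-0.9,0.4,0.1,0,0,1.1],[-1.8,0.8,0.2,0,0,2.2],[-2.7,1.3,0.3,0,0,3.3],[-3.4,1.7,0.4,0,0,4.4],[-3.8,1.9,0.45,0,0,5.5],[-4.03,2.02,0.45,0,0,6.45],[-4.03,2.02,0.45,0,0,6.45],[-4.03,2.02,0.45,0,0,6.45]]], "grip": 0.6}}

```text
time_s: 2.03
ee_pos: [0.5014, 0.192, 0.1799]
eef_rot: [-3.141, 0.0, 1.226]
force: [0.1, -0.4, 0.4]
grip_width: 0.0562
grip_force: 0.0
```

```bash
cat > look.py <<'E'
from h import *
import sys
o=ctrl.get_obs();im=ctrl.camera("wrist");cv2.imwrite(sys.argv[1],im[:,:,::-1])
print(o["ee_pos"],o["eef_rot"],o["force"])
for q,z in(("block",.036),("heater",.055)):
    for d in ctrl.masks_of(q,"wrist"):
        ys,xs=np.nonzero(d["pixels"]);P=onz("wrist",np.c_[xs,ys],z,o)[:,:2]
        print(q,round(d["confidence"],2),d["at"],cv2.minAreaRect((P*1000).astype(np.float32)))
for q,z in(("bar_top",.072),("block",0),("pin_root",.069)):
    for d in ctrl.place_of(q,"wrist"): print(q,round(d["confidence"],2),d["at"],onz("wrist",[d["at"]],z,o))
E
python3 look.py pics/w1.png
```

```text
[0.50136421 0.19201564 0.17986855] [-3.14140738e+00  6.28395750e-05  1.22637760e+00] [ 0.08669878 -0.39317722  0.43884639]
block 0.76 [252.7, 177.2] ((502.9420471191406, 193.9161834716797), (82.6950912475586, 57.54443359375), 68.7744140625)
block 0.57 [345.2, 106.5] ((624.0106201171875, 232.47247314453125), (76.31964111328125, 64.49472045898438), 78.25387573242188)
heater 0.66 [326.5, 365.7] ((509.80975341796875, -71.10462951660156), (40.56940841674805, 14.362298965454102), 83.60738372802734)
bar_top 0.85 [118.6, 215.0] [[0.36203845 0.21423997 0.072     ]]
bar_top 0.84 [249.0, 192.0] [[0.4979988  0.19186517 0.072     ]]
bar_top 0.83 [362.7, 111.3] [[0.62537285 0.23008829 0.072     ]]
block 0.94 [340.0, 106.4] [[0.62556898 0.23417704 0.        ]]
block 0.73 [251.3, 170.8] [[0.50216635 0.19668425 0.        ]]
block 0.57 [141.7, 190.4] [[0.363671  0.2198823 0.       ]]
```

View pics/w1.png

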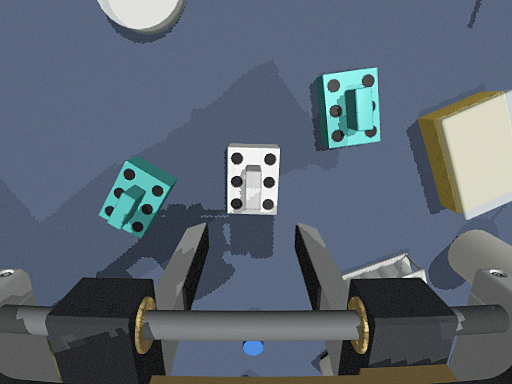

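The picture shows the aluminium block centred at (253,178) between the open fingers, with the turquoise ones off at (138,195) and (350,108). I'll refine its pose from the six wells.

```bash
cat > wells.py <<'E'
from h import *
o=ctrl.get_obs()
g=cv2.imread("pics/w1.png",0)
init=np.array([(237,158),(270,160),(237,182),(269,183),(236,203),(267,205)],float)
C=[]
for c in init:
    x0,y0=(c-9).astype(int);p=g[y0:y0+19,x0:x0+19].astype(float)
    lab=cv2.connectedComponentsWithStats((p<95).astype(np.uint8))
    k=lab[1][9,9];k=k or 1
    C.append(lab[3][k]+[x0,y0]);print(C[-1],lab[2][k][4])
P=onz("wrist",C,.036,o)[:,:2];print(P.mean(0))
for v in(P[0]-P[4],P[1]-P[5]):print("y ang",np.degrees(np.arctan2(v[1],v[0])),np.linalg.norm(v))
for i in(0,2,4):v=P[i+1]-P[i];print("x ang",np.degrees(np.arctan2(v[1],v[0])),np.linalg.norm(v))
E
python3 wells.py
```

```text
[236.44660194 157.96116505] 103
[269.50980392 158.74509804] 102
[236.39423077 181.09615385] 104
[268.54255319 181.78723404] 94
[236.12371134 203.39175258] 97
[267.62068966 204.03448276] 87
[0.50172415 0.19263552]
y ang 69.01397861682271 0.05223158681443642
y ang 68.80753392135053 0.052148550337320965
x ang -21.163889947952352 0.03609306719897164
x ang -21.066696975615642 0.03585335046742931
x ang -21.031774805604215 0.03590500662475409
```

```bash
python3 -c "
from h import *
delta([.5017,.1926,.0405],68.9)"
```

```text
delta [0.009 0.016 4.654] [ 0.002 -0.001  0.221]
```

>>> {"fn": "step_arm", "kwargs": {"plan": [[[0.01,0.02,0.8,0,0,0.22],[0.01,0.02,1.6,0,0,0.22],[0.01,0.02,2.4,0,0,0.22],[0.01,0.02,3.2,0,0,0.22],[0.01,0.02,3.8,0,0,0.22],[0.01,0.02,4.3,0,0,0.22],[0.01,0.02,4.55,0,0,0.22],[0.01,0.02,4.65,0,0,0.22]]]}}

```text
time_s: 3.0
ee_pos: [0.5016, 0.1922, 0.0395]
eef_rot: [-3.14, 0.001, 1.202]
force: [0.2, 1.6, 0.4]
grip_width: 0.0559
grip_force: 0.0
```

>>> {"fn": "step_arm", "kwargs": {"plan": [[[0,0,0,0,0,0],[0,0,0,0,0,0],[0,0,0,0,0,0]]]}}

```text
time_s: 3.25
ee_pos: [0.5026, 0.1923, 0.0415]
eef_rot: [3.14, -0.001, 1.201]
force: [0.8, 0.1, -1.0]
grip_width: 0.0566
grip_force: 0.0
```

```bash
python3 -c "
from h import *
delta([.5017,.1926,.0405],68.9)"
```

```text
delta [-0.002 -0.03   0.032] [ 0.012 -0.009 -0.015]
```

>>> {"fn": "step_arm", "kwargs": {"plan": [[[0,0,0,0,0,0],[0,0,0,0,0,0],[0,0,0,0,0,0],[0,0,0,0,0,0],[0,0,0,0,0,0],[0,0,0,0,0,0]]], "grip": 0.0, "squeeze": 50}}

```text
time_s: 3.75
ee_pos: [0.5021, 0.1922, 0.0405]
eef_rot: [3.142, -0.0, 1.201]
force: [-0.6, 0.3, 0.1]
grip_width: 0.0198
grip_force: 0.0
```

```bash
python3 -c "
from h import *
print(ctrl.get_obs()['grip_width'])
import numpy as np
P=[ctrl.get_obs()['ee_pos'] for _ in range(5)];print(P)
ctrl.camera('wrist');print(ctrl.get_obs()['ee_pos'])
print([(d['at'],d['confidence'])for d in ctrl.place_of('bar_top','wrist')])"
```

```text
0.019832950007430176
[array([0.50209   , 0.19216073, 0.04048809]), array([0.50209   , 0.19216073, 0.04048809]), array([0.50209   , 0.19216073, 0.04048809]), array([0.50209   , 0.19216073, 0.04048809]), array([0.50209   , 0.19216073, 0.04048809])]
[0.50216031 0.19214296 0.04051009]
[([29.0, 294.9], 0.87), ([251.7, 262.6], 0.68), ([457.4, 109.5], 0.62)]
```

>>> {"fn": "step_arm", "kwargs": {"plan": [[[0,0,0,0,0,0],[0,0,0,0,0,0],[0,0,0,0,0,0],[0,0,0,0,0,0]]]}}

```text
time_s: 4.18
ee_pos: [0.5022, 0.1922, 0.0405]
eef_rot: [3.141, -0.0, 1.201]
force: [1.0, 0.1, 0.1]
grip_width: 0.0155
grip_force: 50.0
```

>>> {"fn": "step_arm", "kwargs": {"plan": [[[0,0,-0.3,0,0,0],[0,0,-0.8,0,0,0],[0,0,-1.5,0,0,0],[0,0,-2.3,0,0,0],[0,0,-3.1,0,0,0],[0,0,-3.8,0,0,0],[0,0,-4.2,0,0,0],[0,0,-4.4,0,0,0]]]}}

```text
time_s: 4.85
ee_pos: [0.5023, 0.1923, 0.1747]
eef_rot: [3.14, -0.001, 1.201]
force: [0.4, 0.4, -3.8]
grip_width: 0.0158
grip_force: 50.0
```

```bash
python3 look.py pics/w2.png; python3 -c "
from h import *
o=ctrl.get_obs();print(o['grip_force'],o['grip_width'],o['force'])
delta([.573,-.152,.18],112.5)"
```

```text
[0.50229715 0.19232571 0.17465037] [ 3.13996778e+00 -1.36517079e-03  1.20090493e+00] [ 0.43401044  0.42667383 -3.81760093]
block 0.82 [135.0, 199.6] ((370.0448303222656, 217.88323974609375), (93.475341796875, 61.0500602722168), 37.922489166259766)
block 0.62 [344.0, 105.7] ((623.9965209960938, 232.40228271484375), (75.85803985595703, 63.912841796875), 78.70425415039062)
heater 0.76 [399.7, 369.2] ((592.6690673828125, -113.85015869140625), (64.50762939453125, 123.98797607421875), 22.68076515197754)
bar_top 0.92 [248.3, 257.8] [[0.47277237 0.12675633 0.072     ]]
bar_top 0.71 [361.6, 110.4] [[0.62506071 0.22915601 0.072     ]]
bar_top 0.61 [118.7, 217.3] [[0.36589601 0.21688439 0.072     ]]
bar_top 0.47 [374.8, 273.9] [[0.59358563 0.05755659 0.072     ]]
block 0.82 [339.0, 106.1] [[0.62560012 0.23267186 0.        ]]
block 0.73 [250.6, 215.3] [[0.48244253 0.14503632 0.        ]]
block 0.65 [143.4, 198.0] [[0.3657516  0.21487371 0.        ]]
49.99870777130127 0.01567988313932848 [-0.3584999   0.4312518  -3.40737834]
delta [-9.831  6.365 -0.287] [-1.900e-02  5.000e-03 -7.283e+00]
```

View pics/w2.png

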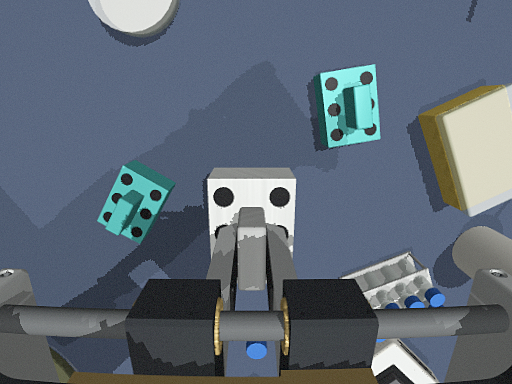

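The block is held: bar between the fingers at (250,257), front wells at (223,196) and (279,196), about 3.6 N. Next is a viewing pose short of the heater.

```bash
python3 - <<'E'
from h import *
o=ctrl.get_obs()
g=cv2.imread("pics/w2.png",0);C=[]
for c in((223,196),(279,196)):
    x0,y0=c[0]-14,c[1]-13;p=g[y0:y0+27,x0:x0+29]
    l=cv2.connectedComponentsWithStats((p<95).astype(np.uint8));k=l[1][13,14];C.append(l[3][k]+[x0,y0]);print(C[-1],l[2][k][4])
R=Ro.from_euler('xyz',o["eef_rot"])
P=onz("wrist",C,o["ee_pos"][2]-.0045,o)
print(R.inv().apply(P-o["ee_pos"])*1000)
delta([.615,-.253,.18],112.5)
E
```

```text
[223.11111111 196.51633987] 306
[279.16171617 196.47854785] 303
[[ 26.02350919 -18.93596137   4.49805084]
 [ 26.05309874  17.10611086   4.44047711]]
delta [-12.464   8.888  -0.288] [-1.900e-02  5.000e-03 -7.283e+00]
```

>>> {"fn": "step_arm", "kwargs": {"plan": [[[-0.5,0.4,0,0,0,-0.3],[-1.4,1.0,-0.1,0,0,-0.9],[-2.4,1.7,-0.2,0,0,-1.6],[-3.4,2.4,-0.3,0,0,-2.3],[-4.4,3.1,-0.3,0,0,-3.0],[-5.4,3.8,-0.3,0,0,-3.7],[-6.4,4.5,-0.3,0,0,-4.4],[-7.4,5.2,-0.3,0,0,-5.1]]]}}

```text
time_s: 5.82
ee_pos: [0.5671, -0.073, 0.1806]
eef_rot: [-3.14, -0.001, 1.738]
force: [0.7, 0.2, -3.1]
grip_width: 0.0156
grip_force: 50.0
```

```bash
python3 -c "
from h import *
delta([.615,-.253,.18],112.5)"
```

```text
delta [-6.182  0.574  0.016] [-0.012 -0.006 -2.149]
```

>>> {"fn": "step_arm", "kwargs": {"plan": [[[-0.9,0.1,0,0,0,-0.4],[-1.9,0.2,0,0,0,-0.9],[-2.9,0.3,0,0,0,-1.4],[-3.9,0.4,0,0,0,-1.8],[-4.8,0.5,0,0,0,-2.1],[-5.6,0.57,0,0,0,-2.15],[-6.0,0.57,0,0,0,-2.15],[-6.2,0.57,0,0,0,-2.15]]]}}

```text
time_s: 6.48
ee_pos: [0.6141, -0.2533, 0.1801]
eef_rot: [-3.14, -0.001, 1.958]
force: [-0.1, 0.1, -3.1]
grip_width: 0.0157
grip_force: 50.0
```

>>> {"fn": "step_arm", "kwargs": {"plan": [[[0,0,0,0,0,0],[0,0,0,0,0,0],[0,0,0,0,0,0]]]}}

```text
time_s: 6.73
ee_pos: [0.6145, -0.2507, 0.1815]
eef_rot: [-3.142, -0.0, 1.961]
force: [-0.3, -0.0, -3.5]
grip_width: 0.0156
grip_force: 50.0
```

```bash
python3 look.py pics/w3.png
```

```text
[ 0.61450548 -0.2506536   0.18152794] [-3.14156781e+00 -2.62255543e-04  1.96100786e+00] [-0.34486342 -0.0231929  -3.50590117]
block 0.81 [251.6, 209.6] ((637.5617065429688, -307.3170166015625), (99.35546112060547, 156.22329711914062), 22.315929412841797)
heater 0.92 [59.6, 58.8] ((387.0543518066406, -197.70803833007812), (124.96766662597656, 114.10696411132812), 26.585277557373047)
heater 0.69 [252.1, 79.1] ((572.9570922851562, -153.76309204101562), (113.24492645263672, 137.51612854003906), 22.880687713623047)
bar_top 0.74 [248.5, 260.6] [[ 0.64126222 -0.3247266   0.072     ]]
block 0.7 [249.5, 214.8] [[ 0.63214284 -0.30064409  0.        ]]
block 0.5 [251.3, 80.8] [[ 0.57234285 -0.14901663  0.        ]]
pin_root 0.94 [32.7, 39.3] [[ 0.36945418 -0.1928567   0.069     ]]
pin_root 0.84 [251.4, 81.3] [[ 0.57453411 -0.15410884  0.069     ]]
pin_root 0.21 [74.0, 218.0] [[ 0.45024697 -0.35186947  0.069     ]]
```

View pics/w3.png

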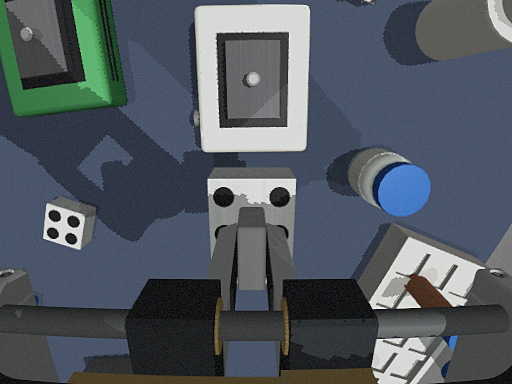

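The picture shows the white heater at (252,79) with its pin tip at about (252,79), ahead of the held block; the green one is at the far left. I'll measure the box orientation, plate and pin.

```bash
python3 - <<'E'
from h import *
o=ctrl.get_obs();im=cv2.imread("pics/w3.png");g=cv2.cvtColor(im,cv2.COLOR_BGR2GRAY)
R=Ro.from_euler('xyz',o["eef_rot"])
def tool(uv,z):return R.inv().apply(onz("wrist",uv,z,o)-o["ee_pos"])*1000
def show(n,m,z):
    c=max(cv2.findContours(m.astype(np.uint8),cv2.RETR_EXTERNAL,cv2.CHAIN_APPROX_NONE)[0],key=cv2.contourArea)[:,0]
    print(n,cv2.contourArea(c),cv2.minAreaRect(tool(c,z)[:,:2].astype(np.float32)))
roi=np.zeros_like(g,bool);roi[2:156,185:320]=1
show("box",(g>190)&roi,.055)
r=np.zeros_like(g,bool);r[28:130,214:292]=1
show("frame",(g<120)&r,.055)
p=g[66:92,238:266];print(p[::2,::2])
for th in(150,180,200):
    m=np.zeros_like(g,bool);m[66:92,238:266]=p>th
    show(f"pin{th}",m,.083)
c=cv2.resize(im[28:130,200:305],None,fx=5.8,fy=5.8,interpolation=cv2.INTER_CUBIC);cv2.imwrite("pics/pin.png",c)
E
```

```text
box 15645.0 ((105.62258911132812, 1.1486053466796875), (106.40546417236328, 135.82754516601562), 89.29106140136719)
frame 6450.5 ((105.93111419677734, 0.6615219116210938), (68.3779525756836, 88.33611297607422), 89.529541015625)
[[105 106 108  99 102  95  99 105 104 106 108 101 106 106]
 [104 103 100 106 104 104 106 109 107 105 113 110 107 109]
 [100 103 108 101 107 103 101 107 108 103 112 108 104 105]
 [100 110 104 103 105 103 124 151 161 109 104 106 107 107]
 [104 107 104 104  59 107 154 185 184 169 127 105 105 109]
 [ 96 106 112  45  65 149 201 199 195 193 162  98 109 105]
 [105 105 106  57  94 149 198 194 200 200 161 115 104 107]
 [105 101  51  58  80 114 200 195 197 196 166  98 104 108]
 [ 99 103 105  57  62 142 185 203 201 168 153 106 105 111]
 [ 99 101 103  52  60  69 143 139 149 144  96 108 106 107]
 [103 108 102 108  64  50  52  72  63  99 108 107 104 109]
 [ 99 103 107 103 101 106 109 109 109 106 109 105 106 107]
 [ 95 102 103 102 103 102 102 106 103 104 106 108 105 105]]
pin150 87.5 ((106.01847076416016, 1.8122763633728027), (9.104203224182129, 9.782898902893066), 43.833255767822266)
pin180 54.0 ((105.8038101196289, 1.1651880741119385), (7.56361198425293, 7.036429405212402), 0.12067052721977234)
pin200 0.0 ((103.2884292602539, 0.7231477499008179), (0.8438215851783752, 4.400942325592041), 0.009336729533970356)
```

View pics/pin.png

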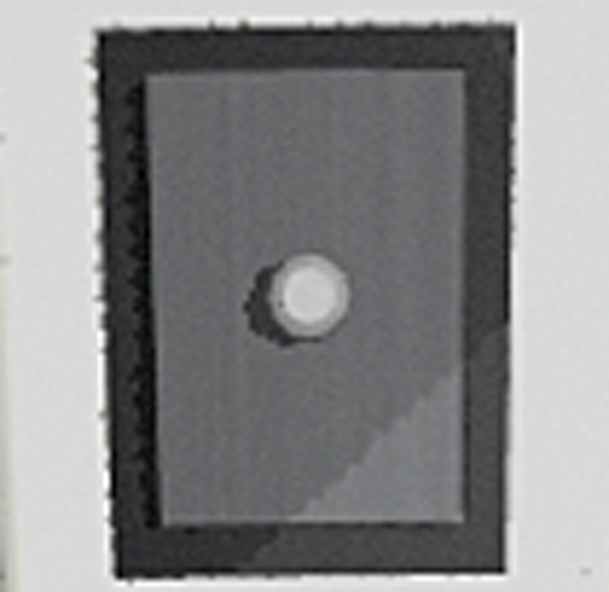

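Crop: the pin tip is concentric with the plate, at crop (310,293), image (252,79). In tool coordinates the pin lies at (105.8, 1.1) mm and the box is turned about -0.6°. The held block's centre by the same camera is (0,-0.9). I'll average pose readings and compute the hover 10 mm to one side.

```bash
python3 - <<'E'
from h import *
P=[];W=[]
for i in range(6):
    o=ctrl.get_obs();im=ctrl.camera("wrist");g=cv2.cvtColor(im,cv2.COLOR_RGB2GRAY)
    m=np.zeros_like(g);m[66:92,238:266]=g[66:92,238:266]>180
    c=cv2.connectedComponentsWithStats(m);k=1+np.argmax(c[2][1:,4])
    print(np.round(np.r_[o["ee_pos"]*1000,np.degrees(o["eef_rot"]),c[3][k]],2));P.append(o["ee_pos"]);W.append(onz("wrist",[c[3][k]],.083,o)[0])
P=np.mean(P,0);W=np.mean(W,0);yaw=o["eef_rot"][2]
tx=np.array([np.cos(yaw),np.sin(yaw),0]);ty=np.array([np.sin(yaw),-np.cos(yaw),0])
d=W-P;print(P,W,"tool",d@tx*1e3,d@ty*1e3)
E
```

```text
[ 6.1454e+02 -2.5152e+02  1.8164e+02  1.7999e+02  1.0000e-02  1.1232e+02
  2.5309e+02  7.7170e+01]
[ 614.52 -251.67  181.58  179.99    0.    112.31  253.14   77.14]
[ 614.52 -251.75  181.55  180.      0.    112.31  253.17   77.06]
[ 614.48 -251.86  181.5   180.      0.    112.3   253.27   77.12]
[ 614.49 -251.88  181.47  180.      0.    112.3   253.3    77.05]
[ 614.49 -251.92  181.49  180.      0.    112.3   253.31   77.  ]
[ 0.61450724 -0.25176517  0.18153793] [ 0.57514679 -0.1522762   0.083     ] tool 106.9837685286038 1.331712579551328
```

```bash
python3 -c "
from h import *
delta([.5668,-.1558,.140],112.9)"
```

```text
delta [ 3.568 -0.254  1.382] [-0.   0.  -0.1]
```

>>> {"fn": "step_arm", "kwargs": {"plan": [[[0.4,-0.1,0,0,0,-0.1],[1.1,-0.15,0,0,0,-0.1],[1.9,-0.2,0.2,0,0,-0.1],[2.7,-0.25,0.6,0,0,-0.1],[3.3,-0.25,1.0,0,0,-0.1],[3.57,-0.25,1.3,0,0,-0.1],[3.57,-0.25,1.38,0,0,-0.1],[3.57,-0.25,1.38,0,0,-0.1]]]}}

```text
time_s: 8.0
ee_pos: [0.5671, -0.156, 0.1398]
eef_rot: [-3.141, -0.0, 1.971]
force: [-0.0, -0.3, -3.6]
grip_width: 0.0158
grip_force: 50.0
```

>>> {"fn": "step_arm", "kwargs": {"plan": [[[0,0,0,0,0,0],[0,0,0,0,0,0],[0,0,0,0,0,0],[0,0,0,0,0,0],[0,0,0,0,0,0],[0,0,0,0,0,0]]]}}

```text
time_s: 8.5
ee_pos: [0.567, -0.1559, 0.1401]
eef_rot: [3.142, 0.0, 1.97]
force: [-0.1, -0.2, -4.1]
grip_width: 0.0158
grip_force: 50.0
```

```bash
python3 -c "
from h import *
for i in range(3): im=ctrl.camera('wrist');o=ctrl.get_obs();print(o['ee_pos'],o['eef_rot'][2],o['force'])
cv2.imwrite('pics/w4.png',im[:,:,::-1])
delta([.5668,-.1558,.1255],112.9)"
```

```text
[ 0.56696096 -0.15580526  0.14013229] 1.9703687102265366 [ 0.90489601 -0.46324486 -3.8407616 ]
[ 0.56692882 -0.15574895  0.14010277] 1.9704318463494892 [ 0.02285102 -0.18820682 -3.88744496]
[ 0.56694426 -0.15572768  0.14009776] 1.9704529843863852 [-0.31038524 -1.06400575 -2.79892221]
delta [-0.    -0.005  0.487] [ 0.  0. -0.]
```

View pics/w4.png

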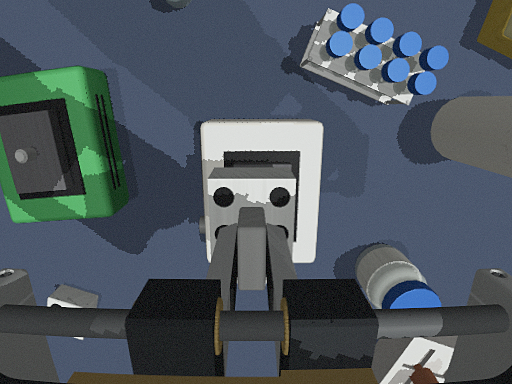

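The block at (252,195) sits square over the white heater, shifted about 1 cm to the image left. I'll lower it gently.

>>> {"fn": "step_arm", "kwargs": {"plan": [[[0,0,0.1,0,0,0],[0,0,0.22,0,0,0],[0,0,0.34,0,0,0],[0,0,0.43,0,0,0],[0,0,0.48,0,0,0],[0,0,0.48,0,0,0],[0,0,0.48,0,0,0]]]}}

```text
time_s: 9.23
ee_pos: [0.5669, -0.1557, 0.1256]
eef_rot: [-3.142, -0.0, 1.97]
force: [0.1, -0.3, -3.8]
grip_width: 0.0157
grip_force: 50.0
```

>>> {"fn": "step_arm", "kwargs": {"plan": [[[0,0,0.01,0,0,0],[0,0,0.02,0,0,0],[0,0,0.03,0,0,0],[0,0,0.03,0,0,0]]]}}

```text
time_s: 9.57
ee_pos: [0.5669, -0.1557, 0.1248]
eef_rot: [3.142, 0.0, 1.97]
force: [0.3, -0.2, -3.9]
grip_width: 0.0156
grip_force: 50.0
```

>>> {"fn": "step_arm", "kwargs": {"plan": [[[0,0,0.01,0,0,0],[0,0,0.02,0,0,0],[0,0,0.02,0,0,0],[0,0,0.02,0,0,0]]]}}

```text
time_s: 9.9
ee_pos: [0.5669, -0.1557, 0.1242]
eef_rot: [3.142, 0.0, 1.97]
force: [-0.1, -0.1, -3.5]
grip_width: 0.0158
grip_force: 50.0
```

>>> {"fn": "step_arm", "kwargs": {"plan": [[[0,0,0.01,0,0,0],[0,0,0.015,0,0,0],[0,0,0.015,0,0,0],[0,0,0.015,0,0,0]]]}}

```text
time_s: 10.23
ee_pos: [0.5669, -0.1557, 0.1237]
eef_rot: [3.142, 0.0, 1.97]
force: [-0.4, -0.1, -3.7]
grip_width: 0.0155
grip_force: 50.0
```

>>> {"fn": "step_arm", "kwargs": {"plan": [[[0,0,0.01,0,0,0],[0,0,0.015,0,0,0],[0,0,0.015,0,0,0],[0,0,0.015,0,0,0]]]}}

```text
time_s: 10.57
ee_pos: [0.567, -0.1557, 0.1234]
eef_rot: [3.141, 0.0, 1.971]
force: [-1.2, 0.3, -1.2]
grip_width: 0.0156
grip_force: 50.0
```

>>> {"fn": "step_arm", "kwargs": {"plan": [[[0,0,0.005,0,0,0],[0,0,0.01,0,0,0],[0,0,0.01,0,0,0],[0,0,0.01,0,0,0]]]}}

```text
time_s: 10.9
ee_pos: [0.567, -0.1557, 0.1233]
eef_rot: [3.141, 0.0, 1.97]
force: [-1.9, 0.4, 2.7]
grip_width: 0.0155
grip_force: 50.0
```

Contact is made. I'll ease slightly to a light touch before sliding.

>>> {"fn": "step_arm", "kwargs": {"plan": [[[0,0,-0.008,0,0,0],[0,0,-0.008,0,0,0],[0,0,-0.008,0,0,0]]]}}

```text
time_s: 11.15
ee_pos: [0.567, -0.1557, 0.1233]
eef_rot: [3.141, 0.0, 1.971]
force: [-0.8, 0.5, 2.6]
grip_width: 0.0156
grip_force: 50.0
```

>>> {"fn": "step_arm", "kwargs": {"plan": [[[0,0,-0.01,0,0,0],[0,0,-0.01,0,0,0],[0,0,-0.01,0,0,0]]]}}

```text
time_s: 11.4
ee_pos: [0.5669, -0.1557, 0.1234]
eef_rot: [3.142, -0.0, 1.97]
force: [-0.2, -0.0, 0.1]
grip_width: 0.0159
grip_force: 50.0
```

>>> {"fn": "step_arm", "kwargs": {"plan": [[[0,0.02,0,0,0,0],[0,0.04,0,0,0,0],[0,0.06,0,0,0,0],[0,0.08,0,0,0,0],[0,0.1,0,0,0,0],[0,0.12,0,0,0,0]]]}}

```text
time_s: 11.9
ee_pos: [0.5702, -0.1542, 0.1234]
eef_rot: [-3.141, -0.0, 1.97]
force: [-0.9, -1.0, -0.4]
grip_width: 0.0158
grip_force: 50.0
```

>>> {"fn": "step_arm", "kwargs": {"plan": [[[0,0.02,0,0,0,0],[0,0.04,0,0,0,0],[0,0.06,0,0,0,0],[0,0.06,0,0,0,0]]]}}

```text
time_s: 12.23
ee_pos: [0.572, -0.1535, 0.1233]
eef_rot: [-3.142, -0.0, 1.971]
force: [0.1, -0.5, -3.2]
grip_width: 0.0156
grip_force: 50.0
```

The support vanished 4–5 mm short of centre, as expected at the chamfer. I'll slide on to centre with a slight downward bias.

>>> {"fn": "step_arm", "kwargs": {"plan": [[[0,0.02,0.005,0,0,0],[0,0.04,0.01,0,0,0],[0,0.06,0.015,0,0,0],[0,0.08,0.02,0,0,0],[0,0.1,0.025,0,0,0],[0,0.12,0.03,0,0,0],[0,0.14,0.03,0,0,0],[0,0.145,0.03,0,0,0]]]}}

```text
time_s: 12.9
ee_pos: [0.576, -0.1519, 0.1226]
eef_rot: [-3.142, 0.0, 1.971]
force: [-0.2, -0.3, -2.9]
grip_width: 0.0158
grip_force: 50.0
```

```bash
python3 -c "
from h import *
delta([.5760,-.1519,.1095],112.9)"
```

```text
delta [-0.002  0.001  0.436] [-0.  0.  0.]
```

>>> {"fn": "step_arm", "kwargs": {"plan": [[[0,0,0.02,0,0,0],[0,0,0.04,0,0,0],[0,0,0.06,0,0,0],[0,0,0.08,0,0,0],[0,0,0.1,0,0,0],[0,0,0.1,0,0,0]]]}}

```text
time_s: 13.4
ee_pos: [0.5758, -0.1519, 0.1194]
eef_rot: [-3.141, -0.0, 1.97]
force: [0.3, -0.3, -3.2]
grip_width: 0.0159
grip_force: 50.0
```

The hole is over the pin: 4 mm below tip level with no force. I'll keep lowering.

>>> {"fn": "step_arm", "kwargs": {"plan": [[[0,0,0.04,0,0,0],[0,0,0.08,0,0,0],[0,0,0.12,0,0,0],[0,0,0.16,0,0,0],[0,0,0.2,0,0,0],[0,0,0.24,0,0,0],[0,0,0.27,0,0,0],[0,0,0.27,0,0,0]]]}}

```text
time_s: 14.07
ee_pos: [0.5758, -0.1519, 0.1113]
eef_rot: [-3.141, -0.0, 1.97]
force: [0.2, 0.2, -3.6]
grip_width: 0.0158
grip_force: 50.0
```

>>> {"fn": "step_arm", "kwargs": {"plan": [[[0,0,0.03,0,0,0],[0,0,0.06,0,0,0],[0,0,0.09,0,0,0],[0,0,0.12,0,0,0],[0,0,0.12,0,0,0]]]}}

```text
time_s: 14.48
ee_pos: [0.576, -0.1519, 0.1083]
eef_rot: [3.141, 0.0, 1.97]
force: [-2.4, 2.1, 4.4]
grip_width: 0.0156
grip_force: 50.0
```

>>> {"fn": "step_arm", "kwargs": {"plan": [[[0,0,0.03,0,0,0],[0,0,0.06,0,0,0],[0,0,0.09,0,0,0],[0,0,0.12,0,0,0],[0,0,0.15,0,0,0],[0,0,0.17,0,0,0],[0,0,0.17,0,0,0]]], "squeeze": 60}}

```text
time_s: 15.07
ee_pos: [0.576, -0.1519, 0.1033]
eef_rot: [3.141, 0.0, 1.971]
force: [-3.7, 1.3, 8.3]
grip_width: 0.0155
grip_force: 60.0
```

>>> {"fn": "step_arm", "kwargs": {"plan": [[[0,0,0.02,0,0,0],[0,0,0.04,0,0,0],[0,0,0.04,0,0,0],[0,0,0.04,0,0,0]]]}}

```text
time_s: 15.4
ee_pos: [0.576, -0.1519, 0.1023]
eef_rot: [3.141, 0.0, 1.971]
force: [-3.9, 1.9, 10.1]
grip_width: 0.0156
grip_force: 60.0
```

>>> {"fn": "step_arm", "kwargs": {"plan": [[[0,0,0.015,0,0,0],[0,0,0.03,0,0,0],[0,0,0.03,0,0,0],[0,0,0.03,0,0,0]]]}}

```text
time_s: 15.73
ee_pos: [0.5761, -0.152, 0.1016]
eef_rot: [3.141, 0.001, 1.971]
force: [-4.6, 2.3, 9.7]
grip_width: 0.0159
grip_force: 60.0
```

>>> {"fn": "step_arm", "kwargs": {"plan": [[[0,0,0.01,0,0,0],[0,0,0.015,0,0,0],[0,0,0.015,0,0,0],[0,0,0.015,0,0,0]]]}}

```text
time_s: 16.07
ee_pos: [0.5761, -0.152, 0.1014]
eef_rot: [3.141, 0.001, 1.971]
force: [-6.8, 1.8, 13.4]
grip_width: 0.0157
grip_force: 60.0
```

>>> {"fn": "step_arm", "kwargs": {"plan": [[[0,0,0.01,0,0,0],[0,0,0.01,0,0,0],[0,0,0.01,0,0,0],[0,0,0.01,0,0,0],[0,0,0.01,0,0,0],[0,0,0.01,0,0,0]]]}}

```text
time_s: 16.57
ee_pos: [0.5761, -0.152, 0.1014]
eef_rot: [3.141, 0.001, 1.971]
force: [-8.9, 2.6, 16.5]
grip_width: 0.0155
grip_force: 60.0
```

```bash
python3 -c "
from h import *
for i in range(4): im=ctrl.camera('scene');o=ctrl.get_obs();print(o['ee_pos'],o['force'],o['moment'],o['grip_force'])
ctrl.camera('wrist');im2=ctrl.camera('wrist')
a=cv2.resize(im[110:260,110:260,::-1],(384,384),interpolation=cv2.INTER_CUBIC)
cv2.imwrite('pics/fin.png',np.hstack([a,im2[:,60:460,::-1]]))"
```

```text
[ 0.5760888  -0.15200586  0.10142697] [-8.33066807  2.2740645  16.30283293] [0.3501367  1.79887719 0.01662145] 60.00958263874054
[ 0.57607997 -0.15197636  0.10142942] [-7.24728792  1.87101284 16.34841655] [ 0.42205595  1.84281693 -0.04752132] 60.00960052013397
[ 0.57608839 -0.15195865  0.10140297] [-8.1186332   2.86928992 17.78369065] [ 0.40394842  1.83993828 -0.04333518] 60.009629130363464
[ 0.57608396 -0.15198886  0.10141725] [-7.90106197  2.55065076 16.47604167] [0.41566482 1.88960522 0.05358409] 60.009602308273315
```

View pics/fin.png

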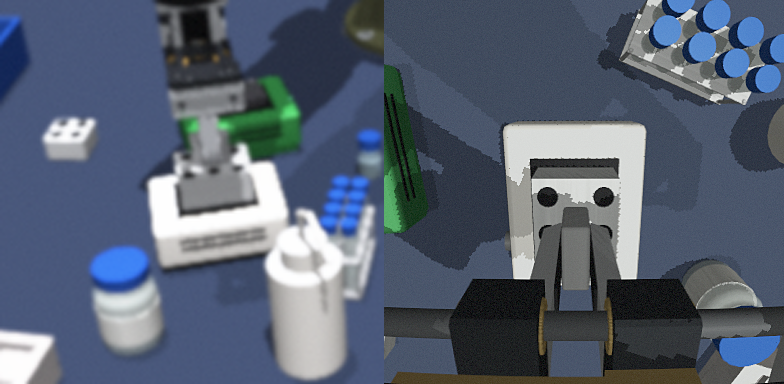

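The final picture shows the block at (575,195) seated square in the middle of the white heater, with the bar still gripped and the wells in the same image place, so it has not slipped. The height is stalled at the stop (TCP 0.1014) with about 20 N on the plate.

```bash
python3 -c "
from station import ctrl
print(ctrl.hand_in())"
```

```text
the job is handed in; nothing more can be done
None
```

The aluminium block is on the heater's pin and pressed to the plate's stop with about 20 N, still gripped; I handed the job in at about 17 s, and nothing else on the bench was touched as far as I could see.

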